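# Ready the clipper and point out its comb

## Task

The apprentice is about to snap a comb onto the red clipper. Leave it lying where it is and, only pressing gently with the fingertips, slide its thumb switch fully back to off (away from the blade) and press its raised taper lever down until it lies home along the case, so that the comb will cut its true length. Then point straight down at the clear comb from just above it, at most about 3 cm clear and touching neither it nor anything else, for two seconds, and finish still pointing there; pick nothing up and leave the other things alone.

Things in the scene. Friction and masses are not known exactly. Their poses are not given: they have to be found in the camera images.
- clipper_red: dark red hair clipper, black grip, 53 x 195 x 42 mm, 0.29 kg, loose, lying on its back. Origin: centre of its underside, 1 mm below the worktop's surface; y runs along it from blade (y -97 mm) to tail (+97), z up. Case at the grip: x -14 to +20 mm, top face 37 mm up. Thumb switch on top, taper lever on its -x side. Stays put under a light press down; slides if pushed sideways (2 N)
- switch_top (a point): centre of the top of the red clipper's thumb switch, moving with it: a small slider 8 mm wide, 13 mm long along the clipper, its top 41 mm above the worktop and about 4 mm proud of the case. Can be pushed at its edge, or dragged by a fingertip pressed lightly on its top (3 to 6 N)
- clipper_red_thumb_slider (a joint): travel of the thumb switch in m: 0 = off, fully back towards the tail (clipper +y); 0.008 = on, fully forward towards the blade (-y). It slides against 1 N of friction and stays where it is left
- lever_tip (a point): top edge of the free end of the red clipper's taper lever, moving with it. The lever is 4 mm thick (clipper x -26 to -22 mm), 8 mm outside the case; its pivot lies at x -22, y -53, z 21 mm in the clipper's frame, the free end 45 mm from it towards the tail. Home, the tip is at x -25, y -12, z 29 mm; raised 0.6 rad, at y -24, z 51
- clipper_red_taper_lever (a joint): angle of the taper lever in rad: 0 = closed, lying home along the case; up to 0.663 = raised. It turns against light friction (about 0.5 N at the tip moved slowly, up to 5 N moved fast), has no spring and stays where it is left; press it straight down
- guard_clear: attachment comb (guard) for a hair clipper, lying teeth down flat on the worktop, clear smoky-grey see-through plastic, the one to point at, 46 mm wide (its x), 49 mm long (its y), 24 mm high over the spring clip on its +y end; origin at the centre of its underside, z up
- guard_6: attachment comb (guard) for a hair clipper, lying teeth down flat on the worktop, black, 46 mm wide (its x), 49 mm long (its y), 27 mm high over the spring clip on its +y end; origin at the centre of its underside, z up
- guard_9: attachment comb (guard) for a hair clipper, lying teeth down flat on the worktop, black, apart from the others on the dark tool mat, 46 mm wide (its x), 49 mm long (its y), 30 mm high over the spring clip on its +y end; origin at the centre of its underside, z up
- guard_13: attachment comb (guard) for a hair clipper, lying teeth down flat on the worktop, black, 46 mm wide (its x), 49 mm long (its y), 35 mm high over the spring clip on its +y end; origin at the centre of its underside, z up
- clipper_wood: a second hair clipper of the same shape and size, wood-brown with black; to be left alone. Origin and axes as the red one's
- trimmer_silver: slim silver and black trimmer lying down, 34 x 151 x 36 mm, origin at the centre of its underside, its y along it; to be left alone
- wax_pot: small white screw-top pot, 41 mm across, 26 mm high, origin at the centre of its underside; to be left alone

How it is judged:
By the outcome, as a careful person would: the job done as asked, in the order asked, and still so for the second after the job is handed in, with the robot touching nothing.
It also fails if it takes over 45 s, if anything falls off the work surface, if the arm or the gripper's body presses on something with over 40 N, if the wrist force passes 120 N, or if a joint passes its speed limit or range.

## Robot

A 6-joint arm with a two-finger parallel gripper is mounted at the origin on a cart in front of the work surface, level with it; the furniture and walls round the work are solid. World frame = base frame: x ahead of the robot, y to its left, z up, the work surface at z = 0. Lengths are in m, angles in rad, forces in N, time in s.
With the tool pointing down it reaches from about 0.3 to 0.85 m from the base axis. Payload 4.2 kg.
Tool frame: the origin (TCP) lies between the finger pads, 19 mm behind the fingertips; this is the grasp point; z points along the fingers, y is the line along which they close (so a half turn about z gives the same grasp; the last joint's range is limited). The gripper opens to 91 mm and grips with 3 to 60 N. Pads are 32 mm wide; open, the fingers measure 118 mm over their backs; the gripper's body (76 mm by 178 mm) begins 60 mm behind the grasp point.
Start: joints at [-1.235, 0.32, 1.565, -0, 1.257, -0.02], TCP at [0.2, -0.539, 0.233] pointing down, gripper open.
Joint ranges: [-3.11, 3.11], [-0.84, 2.01], [0.21, 2.61], [-1.34, 4.49], [0.05, 2.63], [-2.56, 2.56]. Speed limits (rad/s): [2.57, 2.57, 3.14, 3.14, 3.14, 3.14].

## Interface

Orientations are given as a rotation vector (axis times angle).
In Python, from station import robot, imaging, ticket, probe_bus gives the robot as it stands (robot), with the cameras (imaging), the job (ticket) and the readings (probe_bus).
- The arm moves only by the shell command python3 steer.py [FORCE], which reads ROWS from standard input. ROWS is a JSON list of rows, 1 to 8 of them, each an object with the fields jaw (the opening from 0.0 (shut) to 1.0 (fully open)), dx, dy, dz (the shift in m), rx, ry, rz (a rotation vector in rad); a field left out counts as zero (the opening has to be given); each row shifts and turns the commanded pose from where the row before left it, along the tool's axes as they then stand; what a row does not reach is not made up. A row lasts 1/12 s, in which the tool goes at most 0.0417 m and 0.125 rad, less where a joint would pass 70% of its speed; a pose out of reach is approached as far as the arm can. The fingers move at their own pace and stop on an object; FORCE is the grip in N (left out, the last holds). Time passes only in rows, so rows that do not move let the fingers close. It prints the time, the measured TCP pose, the force, the opening and the grip force at its end. Input that does not fit is refused with a message, and nothing moves.
- probe_bus.sense(): the state, without advancing time (a new reading comes with each control period).
- imaging.grab_frame(name): name is "scene" or "side" or "wrist"; returns a dict with "color" (480x640x3 uint8, blue, green, red), "camera_matrix" (3x3 intrinsics, pixels), "pose" (4x4, takes a point from camera to world coordinates). Camera axes: x right, y down, z forward; pixel columns grow to the right and rows downward; lengths in m; the calibration is good to about 2 mm. A picture is of the moment at which its call begins. There is no depth.
- ticket.sign_off(): hands the job in; it is judged then, once.
The state is a dict: "time_s": time; "qpos": joint angles; "dq": joint speeds; "joint_torque": joint torques, N m; "tool_pos": TCP position; "tool_rot": TCP orientation; "ft_force": force on the tool from outside, world axes, zero at the start; "torque": the same for the moment, N m; "gripper_width": opening from 0.0 (shut) to 1.0 (fully open); "grasp_force": force on a finger pad.
Only numpy, scipy, OpenCV 4.12 (cv2) and the standard library are available. Lean on these libraries where they do the work, as an engineer would, in place of code of your own. Each camera call takes 0.05 s, during which the arm holds its last target. There are 200 camera calls.

## Working session

There is one attempt and no reset: what is moved stays moved. The work goes in short steps, Python scripts to look and compute and a shell command to move; the robot and the scene stay as the last step left them, time stands still between calls to the robot, and variables do not carry over. Pictures are saved under pics/ and viewed, at most 10 in all, crops included, and the job is handed in when it is done.

```bash
ls; mkdir -p pics; python3 - <<'E'
from station import robot, imaging, ticket, probe_bus
import cv2,numpy as np,pickle
d={n:imaging.grab_frame(n) for n in("scene","side","wrist")}
pickle.dump(d,open('f0.pkl','wb'))
for n in d: cv2.imwrite(f'pics/{n}0.png',d[n]['color']); print(n,d[n]['camera_matrix'].round(1).tolist(),d[n]['pose'].round(3).tolist())
print(probe_bus.sense())
E
```

```text
pics
station.py
steer.py
scene [[458.0, 0.0, 325.9], [0.0, 458.0, 233.8], [0.0, 0.0, 1.0]] [[0.967, 0.207, -0.151, 0.739], [0.256, -0.803, 0.538, -0.672], [-0.01, -0.558, -0.83, 1.07], [0.0, 0.0, 0.0, 1.0]]
side [[566.3, 0.0, 326.1], [0.0, 566.3, 233.7], [0.0, 0.0, 1.0]] [[-0.935, -0.235, 0.265, 0.212], [-0.355, 0.628, -0.692, 0.885], [-0.004, -0.742, -0.671, 0.942], [0.0, 0.0, 0.0, 1.0]]
wrist [[332.2, 0.0, 319.8], [0.0, 332.2, 245.3], [0.0, 0.0, 1.0]] [[0.349, -0.911, -0.22, 0.261], [-0.937, -0.34, -0.079, -0.516], [-0.003, 0.234, -0.972, 0.384], [0.0, 0.0, 0.0, 1.0]]
{'time_s': 0.15, 'qpos': array([-1.23497230e+00,  3.20148158e-01,  1.56538262e+00, -1.00734727e-05,
        1.25742407e+00, -2.00005700e-02]), 'dq': array([-0.00228168, -0.00095486, -0.00437541, -0.00182433, -0.00134331,
        0.00186022]), 'joint_torque': array([-6.39160608e-04, -4.12776840e+01, -2.32154310e+01,  7.28315441e-02,
        4.33619739e-02, -9.76088586e-05]), 'tool_pos': array([ 0.20018869, -0.53864503,  0.23211791]), 'tool_rot': array([-3.09068017e+00, -5.55751018e-01,  3.51198553e-04]), 'ft_force': array([0.71082083, 0.78546015, 0.78112544]), 'torque': array([-0.00628667, -0.03204316,  0.00676258]), 'grasp_force': 0.0, 'gripper_width': 0.9978555918042643}
```

View pics/scene0.png

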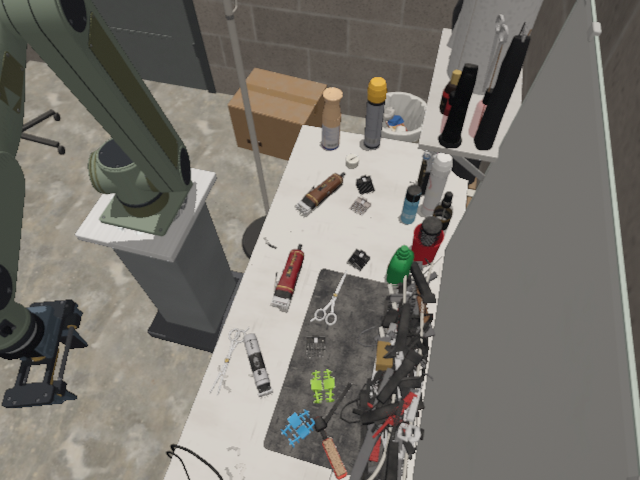

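View pics/side0.png

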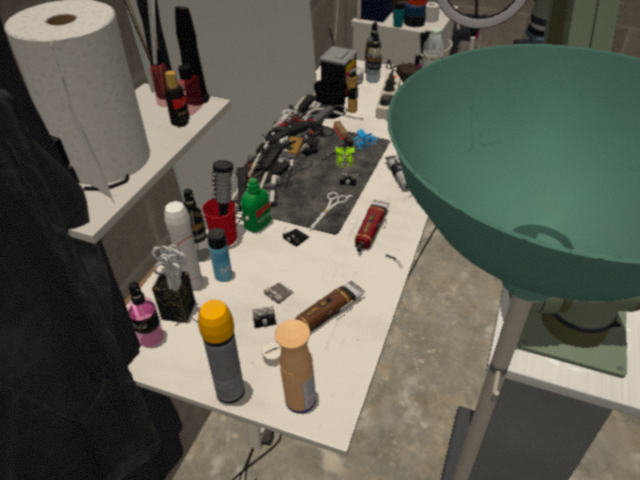

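The scene view shows the red clipper at about (289,273), blade towards (282,300), and the clear comb at (361,205). The side view shows them at (371,225) and (278,292). A lamp on a pole stands on the near side of the bench.

```bash
cat > h.py <<'E'
import numpy as np,pickle,cv2
def ray(f,p):
    K,T=f['camera_matrix'],f['pose']; d=T[:3,:3]@np.linalg.solve(K,[p[0],p[1],1]); return T[:3,3],d/np.linalg.norm(d)
def onz(f,p,z):
    o,d=ray(f,p); return o+d*(z-o[2])/d[2]
def tri(a,p,b,q):
    o1,d1=ray(a,p);o2,d2=ray(b,q); s=np.linalg.lstsq(np.c_[d1,-d2],o2-o1,rcond=None)[0]
    x,y=o1+s[0]*d1,o2+s[1]*d2; return (x+y)/2,np.linalg.norm(x-y)
def proj(f,P):
    K,T=f['camera_matrix'],f['pose']; c=(np.asarray(P)-T[:3,3])@T[:3,:3]; u=c@K.T; return u[...,:2]/u[...,2:]
def crop(im,x,y,w,h,s): return cv2.resize(im[y:y+h,x:x+w],None,fx=s,fy=s,interpolation=cv2.INTER_CUBIC)
E
python3 - <<'E'
from h import *
d=pickle.load(open('f0.pkl','rb'));s,t=d['scene']['color'],d['side']['color']
a=np.hstack([crop(s,262,238,64,75,6)[:,:384],crop(t,345,192,64,75,6)])
cv2.imwrite('pics/c1.png',a)
print(a.shape)
for n,p,q in[('clear',(361,205),(278,292)),('clip',(291,271),(372,224)),('wood',(322,190),(331,306)),('pole',(264,215),(512,300))]:
    print(n,onz(d['scene'],p,.02).round(3),onz(d['side'],q,.02).round(3),[v.round(3) for v in tri(d['scene'],p,d['side'],q)])
E
```

```text
(450, 768, 3)
clear [0.619 0.13  0.02 ] [0.607 0.147 0.02 ] [array([0.615, 0.138, 0.008]), np.float64(0.006)]
clip [ 0.489 -0.128  0.02 ] [ 0.483 -0.14   0.02 ] [array([ 0.485, -0.132,  0.025]), np.float64(0.009)]
wood [0.496 0.156 0.02 ] [0.485 0.144 0.02 ] [array([0.491, 0.15 , 0.025]), np.float64(0.014)]
pole [0.36  0.027 0.02 ] [ 0.128 -0.008  0.02 ] [array([0.239, 0.031, 0.014]), np.float64(0.228)]
```

View pics/c1.png

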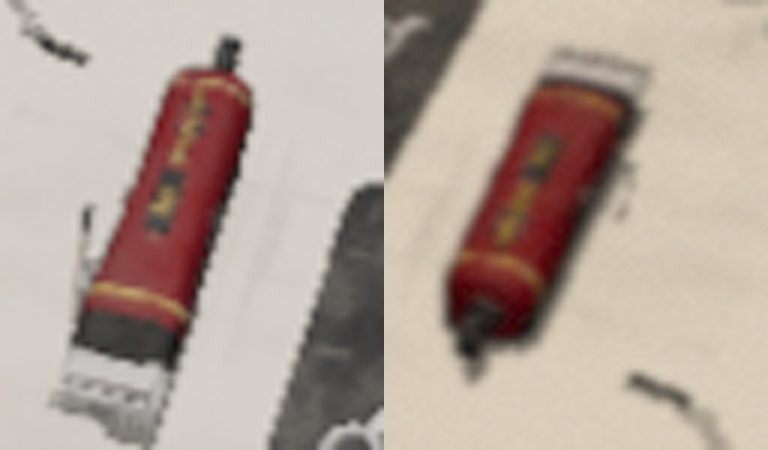

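Enlarged crop: left (scene), the clipper's blade is at about (105,410) and its tail at (210,75). The raised lever shows at (85,210)-(88,280) and the dark switch area at (165,200). I'll compute the clipper pose and pole location, then plan the approach for a wrist view.

```bash
python3 - <<'E'
from h import *
from scipy.spatial.transform import Rotation as R
d=pickle.load(open('f0.pkl','rb'));S,D=d['scene'],d['side']
c=lambda p:(262+p[0]/6,238+p[1]/6)
e=lambda p:(345+(p[0]-384)/6,192+p[1]/6)
print('blade',onz(S,c((100,415)),.015),onz(D,e((600,62)),.015)); print('tail',onz(S,c((212,80)),.03),onz(D,e((490,330)),.03))
# pole: vertical plane intersections
def pl(f,p,q):
    o,a=ray(f,p);_,b=ray(f,q);n=np.cross(a,b);return n,n@o
n1,c1=pl(S,(232,15),(262,210));n2,c2=pl(D,(513,300),(458,470))
for z in(0,.5,1.):print('pole',z,np.linalg.solve(np.c_[n1[:2],n2[:2]].T,[c1-n1[2]*z,c2-n2[2]*z]))
T=R.from_rotvec([-3.09068,-.555751,.00035]).as_matrix();print(T.round(3))
w=d['wrist']['pose'];print((T.T@(w[:3,3]-[.2002,-.5386,.2321])).round(4),(T.T@w[:3,:3]).round(3))
E
```

```text
blade [ 0.48818212 -0.23227382  0.015     ] [ 0.48782851 -0.23543598  0.015     ]
tail [ 0.48942551 -0.07155655  0.03      ] [ 0.47586919 -0.04299962  0.03      ]
pole 0 [0.16501529 0.41324877]
pole 0.5 [0.16914029 0.44211743]
pole 1.0 [0.17326528 0.47098608]
[[ 0.937  0.348 -0.   ]
 [ 0.348 -0.937  0.001]
 [ 0.    -0.001 -1.   ]]
[ 6.520e-02  1.000e-04 -1.523e-01] [[ 0.001 -0.972 -0.234]
 [ 1.     0.001 -0.001]
 [ 0.001 -0.234  0.972]]
```

```bash
echo '[{"jaw": 0, "dx": 0.0297, "dy": -0.0249, "dz": 0.0068}, {"jaw": 0, "dx": 0.0297, "dy": -0.0249, "dz": 0.0068}, {"jaw": 0, "dx": 0.0297, "dy": -0.0249, "dz": 0.0068}, {"jaw": 0, "dx": 0.0297, "dy": -0.0249, "dz": 0.0068}, {"jaw": 0, "dx": 0.0297, "dy": -0.0249, "dz": 0.0068}, {"jaw": 0, "dx": 0.0297, "dy": -0.0249, "dz": 0.0068}, {"jaw": 0, "dx": 0.0297, "dy": -0.0249, "dz": 0.0068}, {"jaw": 0, "dx": 0.0297, "dy": -0.0249, "dz": 0.0068}]' | python3 steer.py 10
echo '[{"jaw": 0, "dx": 0.0297, "dy": -0.0249, "dz": 0.0068}, {"jaw": 0, "dx": 0.0297, "dy": -0.0249, "dz": 0.0068}, {"jaw": 0, "dx": 0.0297, "dy": -0.0249, "dz": 0.0068}, {"jaw": 0, "dx": 0.0297, "dy": -0.0249, "dz": 0.0068}, {"jaw": 0, "rz": 0.1187}, {"jaw": 0, "rz": 0.1187}, {"jaw": 0, "rz": 0.1187}, {"jaw": 0}]' | python3 steer.py
```

```text
time_s: 0.82
tool_pos: [0.354, -0.2677, 0.178]
tool_rot: [3.092, 0.555, 0.0]
ft_force: [0.8, 0.2, 1.0]
gripper_width: 0.445
grasp_force: 0.0
time_s: 1.48
tool_pos: [0.4303, -0.1343, 0.1509]
tool_rot: [-3.142, 0.002, 0.001]
ft_force: [-0.1, 0.1, 1.2]
gripper_width: 0.009
grasp_force: 0.0
```

```bash
cat > g.py <<'E'
import sys,pickle,cv2
from station import robot, imaging, ticket, probe_bus
from h import *
n=sys.argv[1];f=imaging.grab_frame('wrist');f['tool']=probe_bus.sense()['tool_pos'];pickle.dump(f,open(n+'.pkl','wb'));cv2.imwrite(f'pics/{n}.png',f['color'])
E
python3 g.py w1; echo '[{"jaw": 0, "dx": -0.03}, {"jaw": 0, "dx": -0.03}, {"jaw": 0}, {"jaw": 0}]' | python3 steer.py; python3 g.py w2
python3 -c "
from h import *
a,b=[pickle.load(open(n+'.pkl','rb'))['color'] for n in('w1','w2')]
print(a.shape);cv2.imwrite('pics/w12.png',np.vstack([cv2.resize(a,(400,300)),cv2.resize(b,(400,300))]))"
```

```text
time_s: 1.87
tool_pos: [0.3691, -0.1348, 0.1512]
tool_rot: [3.142, 0.001, 0.0]
ft_force: [0.5, 0.0, 0.6]
gripper_width: 0.005
grasp_force: 0.0
(480, 640, 3)
```

View pics/w12.png

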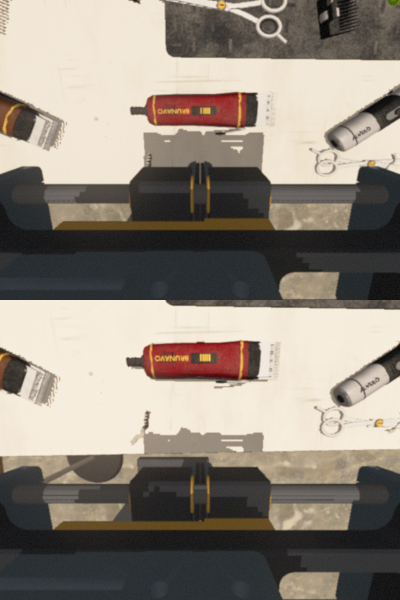

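Wrist views: red clipper horizontal, blade to the right, at full-size (240..440,150..205) in w1 and (230..445,65..130) in w2. The switch is near (325,177)/(325,91). I'll enlarge.

```bash
python3 -c "
from h import *
a,b=[pickle.load(open(n+'.pkl','rb'))['color'] for n in('w1','w2')]
cv2.imwrite('pics/c2.png',np.vstack([crop(a,270,145,180,72,4.4),crop(b,270,60,180,86,4.4)][:1]+[crop(b,270,60,180,64+16,4.2)[:, :792] if 0 else crop(b,270,60,180,62+4,4.4)]))
print(cv2.imread('pics/c2.png').shape)"
```

```text
(607, 792, 3)
```

View pics/c2.png

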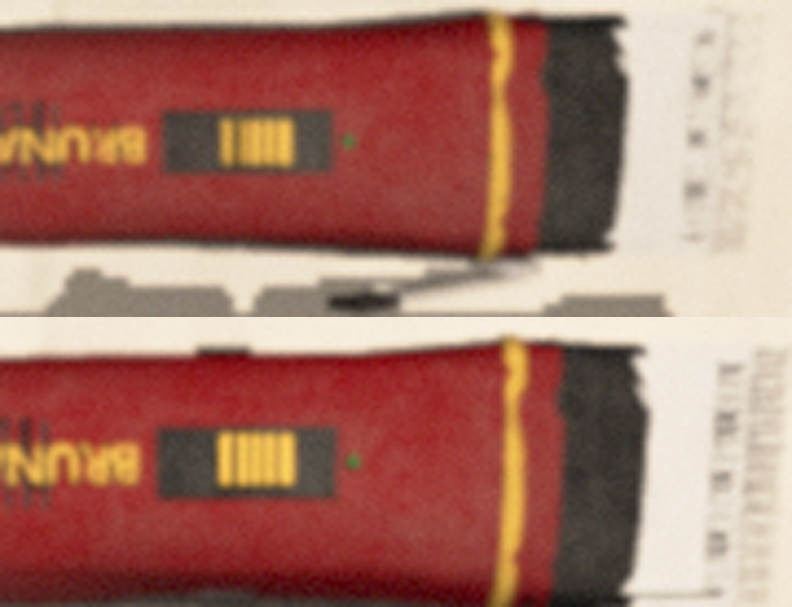

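Switch (yellow) centres at (328.4,177.3) in w1 and (328.4,92.3) in w2. It sits towards the blade end of its dark slot, so it is on. The lever tip is near (345,212.5) in w1.

```bash
python3 -c "
from h import *
a,b=[pickle.load(open(n+'.pkl','rb')) for n in('w1','w2')]
print(a['tool'],b['tool'])
print('switch',tri(a,(328.4,177.3),b,(328.4,92.3)))
print('slotL',tri(a,(307,177.3),b,(305.9,92.6)),'slotR',tri(a,(345.5,177.3),b,(346.1,92.4)))
print('tip z51',onz(a,(345,212.7),.05))
cv2.imwrite('pics/c3.png',crop(b['color'],320,110,80,40,8))"
```

```text
[ 0.43023625 -0.13453652  0.15099708] [ 0.3704665  -0.13510499  0.15149321]
switch (array([ 0.48633969, -0.14077251,  0.04021308]), np.float64(3.909482638078489e-05))
slotL (array([ 0.4863048 , -0.12417073,  0.03921709]), np.float64(5.343643932763992e-05)) slotR (array([ 0.48633189, -0.15391674,  0.04003406]), np.float64(0.0003182392689178862))
tip z51 [ 0.46010314 -0.15342848  0.05      ]
```

View pics/c3.png

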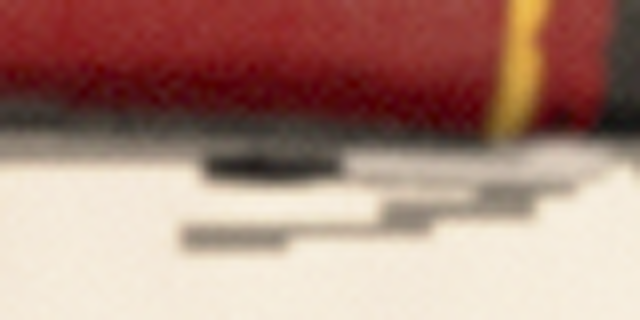

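```bash
python3 -c "
from h import *
a,b=[pickle.load(open(n+'.pkl','rb')) for n in('w1','w2')]
print('tip',tri(a,(345,212.7),b,(345.6,130.6)))"
echo '[{"jaw": 0, "dx": 0.03, "dy": 0.002, "dz": 0.01}, {"jaw": 0, "dx": 0.03, "dy": 0.002, "dz": 0.01}, {"jaw": 0, "dx": 0.03, "dy": 0.002, "dz": 0.01}, {"jaw": 0, "dx": 0.0295, "dz": 0.01}, {"jaw": 0, "dz": 0.025}, {"jaw": 0, "dz": 0.016}, {"jaw": 0}, {"jaw": 0}]' | python3 steer.py
for i in 1 2 3; do echo '[{"jaw": 0}]' | python3 steer.py | grep -E "pos|ft"; done
```

```text
tip (array([ 0.45928736, -0.15374255,  0.04419068]), np.float64(0.00024626319071372724))
time_s: 2.58
tool_pos: [0.4902, -0.1408, 0.0694]
tool_rot: [-3.141, -0.001, 0.002]
ft_force: [0.3, -0.0, -0.5]
gripper_width: 0.004
grasp_force: 0.0
tool_pos: [0.4909, -0.1411, 0.0709]
ft_force: [-0.2, 0.5, 0.3]
tool_pos: [0.4909, -0.1412, 0.0714]
ft_force: [0.2, 0.8, 0.7]
tool_pos: [0.4906, -0.1411, 0.0714]
ft_force: [-0.7, 0.0, 0.3]
```

```bash
echo '[{"jaw": 0, "dz": 0.005}, {"jaw": 0, "dz": 0.004}, {"jaw": 0}, {"jaw": 0}]' | python3 steer.py | grep -E "pos|ft"
for i in 1 2; do echo '[{"jaw": 0, "dz": 0.001}, {"jaw": 0}]' | python3 steer.py | grep -E "pos|ft"; done
```

```text
tool_pos: [0.4895, -0.1407, 0.0609]
ft_force: [-0.2, 0.6, -0.6]
tool_pos: [0.4898, -0.1408, 0.0601]
ft_force: [0.5, -0.2, 1.2]
tool_pos: [0.49, -0.1408, 0.0594]
ft_force: [0.0, 0.7, 2.8]
```

```bash
echo '[{"jaw": 0, "dz": 0.0006}, {"jaw": 0}, {"jaw": 0}]' | python3 steer.py | grep -E "pos|ft"
echo '[{"jaw": 0}, {"jaw": 0}]' | python3 steer.py | grep -E "pos|ft"
```

```text
tool_pos: [0.49, -0.1408, 0.0593]
ft_force: [-1.5, -0.0, 6.7]
tool_pos: [0.49, -0.1409, 0.0593]
ft_force: [-1.4, -0.1, 7.3]
```

```bash
echo '[{"jaw": 0, "dz": -0.0003}, {"jaw": 0, "dy": -0.001}, {"jaw": 0, "dy": -0.001}, {"jaw": 0, "dy": -0.001}, {"jaw": 0}]' | python3 steer.py | grep -E "pos|ft"
echo '[{"jaw": 0, "dy": -0.001}, {"jaw": 0, "dy": -0.001}, {"jaw": 0}]' | python3 steer.py | grep -E "pos|ft"
```

```text
tool_pos: [0.49, -0.1379, 0.0593]
ft_force: [-1.4, 0.1, 6.1]
tool_pos: [0.49, -0.1359, 0.0593]
ft_force: [-0.3, -0.6, 5.8]
```

```bash
for i in 1 2; do echo '[{"jaw": 0, "dy": -0.001}, {"jaw": 0, "dy": -0.001}, {"jaw": 0}]' | python3 steer.py | grep -E "pos|ft"; done
echo '[{"jaw": 0, "dy": -0.0007}, {"jaw": 0}]' | python3 steer.py | grep -E "pos|ft"
```

```text
tool_pos: [0.49, -0.1341, 0.0593]
ft_force: [-1.4, -2.3, 5.7]
tool_pos: [0.4904, -0.1325, 0.0593]
ft_force: [-0.8, -4.2, 4.7]
tool_pos: [0.4905, -0.1318, 0.0593]
ft_force: [-0.2, -3.6, 5.0]
```

```bash
echo '[{"jaw": 0, "dz": -0.02}, {"jaw": 0, "dz": -0.03}, {"jaw": 0, "dx": -0.02, "dz": -0.02}, {"jaw": 0, "dx": -0.03, "dy": 0.0025, "dz": -0.022}, {"jaw": 0, "dx": -0.03}, {"jaw": 0, "dx": -0.03}, {"jaw": 0}, {"jaw": 0}]' | python3 steer.py | grep -E "pos|ft"; python3 g.py w3
python3 -c "
from h import *
a,b=[pickle.load(open(n+'.pkl','rb')) for n in('w2','w3')];print(a['tool'],b['tool'])
cv2.imwrite('pics/c4.png',np.vstack([crop(a['color'],230,60,200,82,3.5),crop(b['color'],230,60,200,82,3.5)]))"
```

```text
tool_pos: [0.3786, -0.1331, 0.1507]
ft_force: [-0.2, 0.5, 0.4]
[ 0.3704665  -0.13510499  0.15149321] [ 0.38009626 -0.13343183  0.15087684]
```

View pics/c4.png

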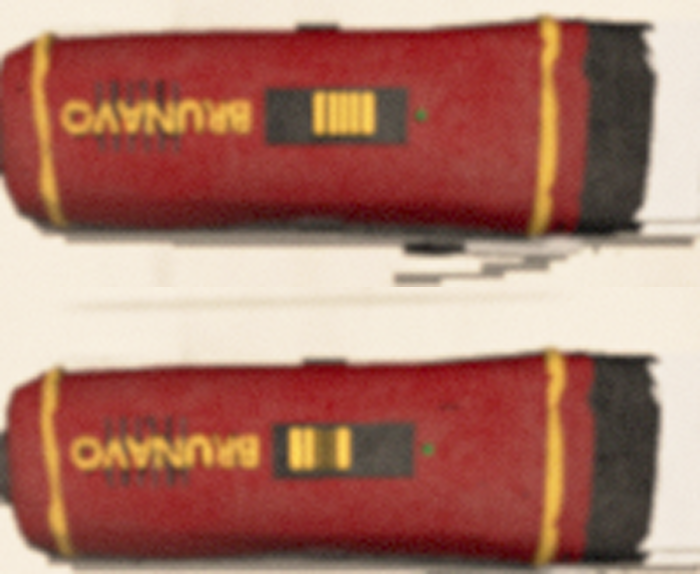

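The switch now spans x 289–351 in its slot at 273–413 (before: 313–375 in 265–407). It moved about 6.6 mm, and the force rose when it reached the stop. Next I'll check whether the clipper shifted.

```bash
python3 -c "
from h import *
a,b=[pickle.load(open(n+'.pkl','rb')) for n in('w2','w3')]
A=lambda x,y:(230+x/3.5,60+y/3.5)
for n,p,q,z in[('slotR',(407,116),(413,450-287),.038),('slotL',(265,116),(273,450-287),.038),('swC',(344,114),(320,449-287),.040),('led',(421,115),(429,450-287),.037),('bandT',(40,130),(58,462-287),.033),('bandB',(545,125),(552,455-287),.033)]: print(n,onz(a,A(*p),z).round(4),onz(b,A(*q),z).round(4))"
```

```text
slotR [ 0.4862 -0.1541  0.038 ] [ 0.4863 -0.1539  0.038 ]
slotL [ 0.4862 -0.124   0.038 ] [ 0.4863 -0.124   0.038 ]
swC [ 0.4862 -0.1407  0.04  ] [ 0.4862 -0.1341  0.04  ]
led [ 0.4866 -0.1571  0.037 ] [ 0.4865 -0.1574  0.037 ]
bandT [ 0.4843 -0.0751  0.033 ] [ 0.4847 -0.0771  0.033 ]
bandB [ 0.4854 -0.1842  0.033 ] [ 0.4861 -0.1845  0.033 ]
```

The clipper has not moved and the switch is at its stop. Next, the lever.

```bash
echo '[{"jaw": 0, "dx": 0.03, "dy": 0.006, "dz": 0.01}, {"jaw": 0, "dx": 0.03, "dy": 0.0065, "dz": 0.01}, {"jaw": 0, "dx": 0.009, "dz": 0.02}, {"jaw": 0, "dz": 0.02}, {"jaw": 0, "dz": 0.012}, {"jaw": 0}, {"jaw": 0}, {"jaw": 0}]' | python3 steer.py | grep -E "pos|ft"; echo '[{"jaw": 0}, {"jaw": 0}]' | python3 steer.py | grep -E "pos|ft"
```

```text
tool_pos: [0.45, -0.1462, 0.0792]
ft_force: [-0.6, 0.0, 0.0]
tool_pos: [0.4496, -0.1463, 0.0798]
ft_force: [-0.7, -0.8, 0.4]
```

```bash
echo '[{"jaw": 0, "dz": 0.002}, {"jaw": 0, "dz": 0.002}, {"jaw": 0, "dz": 0.002}, {"jaw": 0, "dz": 0.002}, {"jaw": 0, "dz": 0.002}, {"jaw": 0, "dz": 0.002}, {"jaw": 0, "dz": 0.002}, {"jaw": 0, "dz": 0.002}]' | python3 steer.py | grep -E "pos|ft"
echo '[{"jaw": 0, "dz": 0.0015}, {"jaw": 0, "dz": 0.0015}, {"jaw": 0, "dz": 0.0015}, {"jaw": 0, "dz": 0.0015}]' | python3 steer.py | grep -E "pos|ft"
echo '[{"jaw": 0, "dz": 0.0015}, {"jaw": 0, "dz": 0.0015}, {"jaw": 0, "dz": 0.0015}]' | python3 steer.py | grep -E "pos|ft"
```

```text
tool_pos: [0.4487, -0.1458, 0.0627]
ft_force: [-0.2, 4.3, 3.9]
tool_pos: [0.4487, -0.1458, 0.0568]
ft_force: [-1.4, 4.0, 2.6]
tool_pos: [0.4487, -0.146, 0.0522]
ft_force: [-0.4, 3.3, 2.4]
```

```bash
echo '[{"jaw": 0}, {"jaw": 0, "dz": 0.0008}, {"jaw": 0, "dz": 0.0008}, {"jaw": 0, "dz": 0.0008}, {"jaw": 0, "dz": 0.0008}]' | python3 steer.py | grep -E "pos|ft"
echo '[{"jaw": 0, "dz": 0.0008}, {"jaw": 0, "dz": 0.0008}, {"jaw": 0}]' | python3 steer.py | grep -E "pos|ft"
```

```text
tool_pos: [0.4488, -0.1461, 0.0491]
ft_force: [-1.4, 3.2, 1.5]
tool_pos: [0.4488, -0.1461, 0.0474]
ft_force: [-0.6, 1.7, 0.8]
```

```bash
for i in 1 2; do echo '[{"jaw": 0, "dz": 0.0006}, {"jaw": 0}]' | python3 steer.py | grep -E "pos|ft"; done
```

```text
tool_pos: [0.4488, -0.1461, 0.0469]
ft_force: [-0.1, 1.8, 1.3]
tool_pos: [0.4488, -0.1461, 0.0463]
ft_force: [0.3, 2.4, 0.4]
```

```bash
for i in 1 2 3; do echo '[{"jaw": 0, "dz": 0.0006}, {"jaw": 0}]' | python3 steer.py | grep -E "pos|ft"; done
```

```text
tool_pos: [0.4488, -0.1461, 0.0457]
ft_force: [0.2, 2.4, 1.1]
tool_pos: [0.4488, -0.1461, 0.0451]
ft_force: [0.3, 2.2, 2.1]
tool_pos: [0.4488, -0.1461, 0.0445]
ft_force: [-0.3, 1.9, 1.9]
```

```bash
python3 g.py w4; python3 -c "
from station import robot, imaging, ticket, probe_bus;from h import *
f=imaging.grab_frame('scene');pickle.dump(f,open('s4.pkl','wb'))
b=pickle.load(open('w4.pkl','rb'));print(b['tool'])
cv2.imwrite('pics/c5.png',np.vstack([crop(b['color'],240,170,200,110,4)[:440],cv2.resize(crop(f['color'],262,238,100,40,8),(800,160))]) if 0 else crop(b['color'],180,60,280,230,2.6)[:598])"
```

```text
[ 0.44882423 -0.14614337  0.04451028]
```

View pics/c5.png

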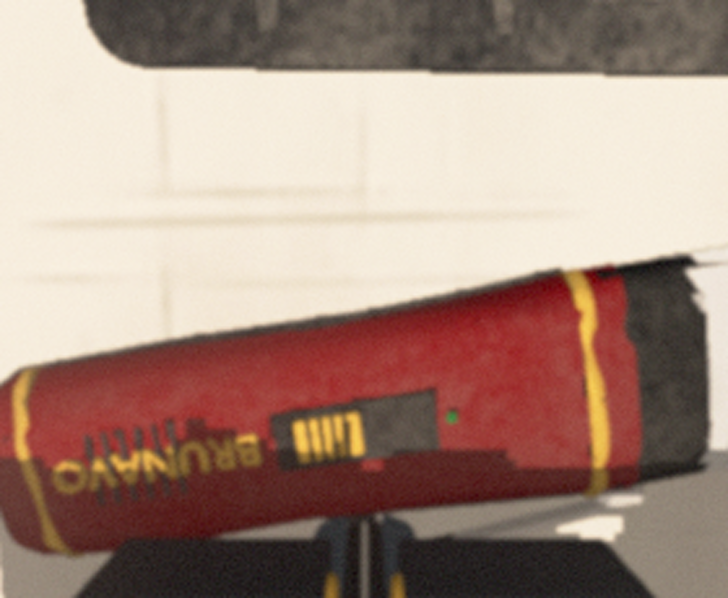

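The close view shows the fingertips are narrower than assumed. They went down beside the lever's free end, which is still raised at about (410–620,520), and turned the clipper by several degrees. I'll lift and re-measure.

```bash
echo '[{"jaw": 0, "dy": -0.001, "dz": -0.003}, {"jaw": 0, "dz": -0.01}, {"jaw": 0, "dz": -0.03}, {"jaw": 0, "dx": -0.01, "dz": -0.03}, {"jaw": 0, "dx": -0.03, "dy": -0.006, "dz": -0.02}, {"jaw": 0, "dx": -0.03, "dy": -0.006, "dz": -0.014}, {"jaw": 0}, {"jaw": 0}]' | python3 steer.py | grep -E "pos|ft"; python3 g.py w5
python3 -c "
from h import *
b=pickle.load(open('w5.pkl','rb'));print(b['tool'])
cv2.imwrite('pics/c6.png',np.vstack([crop(b['color'],230,50,200,95,4)[:,:800],crop(b['color'],290,240,160,40,5)])[:590])"
```

```text
tool_pos: [0.3786, -0.1334, 0.1527]
ft_force: [1.2, -0.3, -0.3]
[ 0.37935795 -0.13353862  0.15215322]
```

View pics/c6.png

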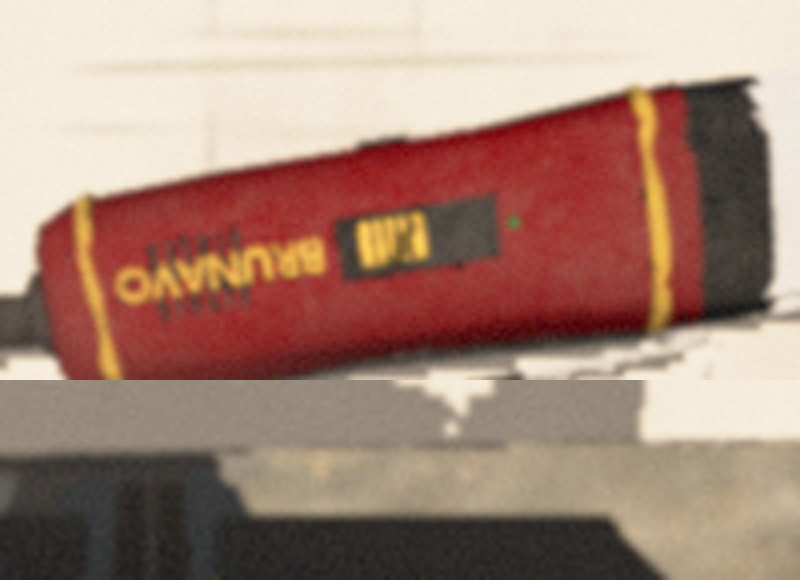

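The clipper is yawed tail towards the robot: slot ends at (340,250) and (497,225), LED (514,222), bands at (97,290) and (652,210) in the ×4 crop. Computing its new pose.

```bash
python3 -c "
from h import *
a,b=[pickle.load(open(n+'.pkl','rb')) for n in('w3','w5')]
A=lambda x,y:(230+x/3.5,60+y/3.5)
B=lambda x,y:(230+x/4,50+y/4)
old=[(413,163),(273,163),(429,163),(58,175),(552,168)];new=[(497,225),(340,250),(514,222),(99,290),(652,208)];zs=[.038,.038,.037,.033,.033]
O=np.array([onz(a,A(*p),z)[:2] for p,z in zip(old,zs)]);N=np.array([onz(b,B(*p),z)[:2] for p,z in zip(new,zs)])
print(O.round(4),N.round(4),sep='\n')
Oc,Nc=O.mean(0),N.mean(0);U,_,V=np.linalg.svd((O-Oc).T@(N-Nc));R=(U@V).T
print('rot',np.degrees(np.arctan2(R[1,0],R[0,0])),'t of mean',Nc-Oc,'res',((O-Oc)@R.T-(N-Nc)).round(4))
f=lambda p:(np.array(p)-Oc)@R.T+Nc
for n,p in dict(origin=(.484,-.132),tip_raised=(.4593,-.154),tip_home=(.4593,-.143),pivot=(.462,-.184),blade=(.487,-.228),tail=(.484,-.035)).items(): print(n,p,f(p).round(4))
from station import robot, imaging, ticket, probe_bus;print(probe_bus.sense()['qpos'])
"
```

```text
[[ 0.4863 -0.1539]
 [ 0.4863 -0.124 ]
 [ 0.4865 -0.1574]
 [ 0.4847 -0.0771]
 [ 0.4861 -0.1845]]
[[ 0.4873 -0.1593]
 [ 0.4829 -0.1298]
 [ 0.488  -0.1626]
 [ 0.4763 -0.0831]
 [ 0.4912 -0.1894]]
rot 7.301740077531321 t of mean [-0.00084768 -0.00547529] res [[ 0.      0.0001]
 [ 0.0007  0.0002]
 [-0.0001 -0.    ]
 [-0.0003 -0.0001]
 [-0.0002 -0.0002]]
origin (0.484, -0.132) [ 0.4822 -0.1378]
tip_raised (0.4593, -0.154) [ 0.4605 -0.1627]
tip_home (0.4593, -0.143) [ 0.4591 -0.1518]
pivot (0.462, -0.184) [ 0.467  -0.1922]
blade (0.487, -0.228) [ 0.4974 -0.2326]
tail (0.484, -0.035) [ 0.4699 -0.0416]
[-3.66677400e-01  1.23546231e-01  2.05430462e+00 -5.99519017e-04
  9.60691601e-01  1.20494054e+00]
```

The clipper was displaced by about 6 mm and 7°. I'll turn the tool so that the 32 mm pad width runs along the lever, and press again from above the tip.

```bash
echo '[{"jaw": 0, "dx": 0.026, "dy": 0.008, "dz": 0.01}, {"jaw": 0, "dx": 0.026, "dy": 0.008, "dz": 0.01}, {"jaw": 0, "dx": 0.0246, "dy": 0.0075, "dz": 0.01}, {"jaw": 0, "rz": -0.1213}, {"jaw": 0, "rz": -0.1213}, {"jaw": 0, "rz": -0.1213}, {"jaw": 0, "rz": -0.1213}, {"jaw": 0, "rz": -0.1213}]' | python3 steer.py|grep pos
echo '[{"jaw": 0, "rz": -0.1213}, {"jaw": 0, "rz": -0.1213}, {"jaw": 0, "rz": -0.1213}, {"jaw": 0, "rz": -0.1213}, {"jaw": 0, "rz": -0.1213}, {"jaw": 0, "rz": -0.1213}, {"jaw": 0, "rz": -0.1213}, {"jaw": 0, "rz": -0.1213}]' | python3 steer.py|grep pos
echo '[{"jaw": 0, "rz": -0.1213}, {"jaw": 0, "dz": 0.02}, {"jaw": 0, "dz": 0.015}, {"jaw": 0}, {"jaw": 0}, {"jaw": 0}]' | python3 steer.py
python3 -c "
from station import robot, imaging, ticket, probe_bus
from scipy.spatial.transform import Rotation as R
s=probe_bus.sense();print(s['tool_pos'],R.from_rotvec(s['tool_rot']).as_matrix().round(3))"; python3 g.py w6
python3 -c "
from h import *
b=pickle.load(open('w6.pkl','rb'));f=pickle.load(open('s4.pkl','rb'))
cv2.imwrite('pics/c7.png',crop(b['color'],180,100,260,200,3))"
```

```text
tool_pos: [0.4565, -0.157, 0.1203]
tool_pos: [0.4565, -0.157, 0.1205]
time_s: 12.2
tool_pos: [0.4563, -0.1569, 0.0866]
tool_rot: [2.075, 2.358, -0.0]
ft_force: [-0.2, -1.3, -0.5]
gripper_width: 0.005
grasp_force: 0.0
[ 0.45632479 -0.15690828  0.0865552 ] [[-0.127  0.992  0.   ]
 [ 0.992  0.127 -0.   ]
 [-0.     0.    -1.   ]]
```

View pics/c7.png

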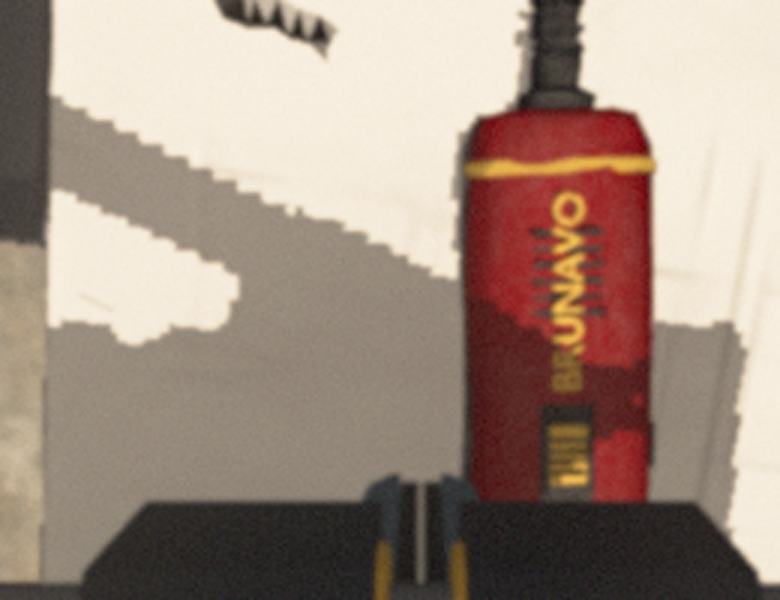

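The last picture shows the tool aligned with the clipper. The fingers (365–475) are clear of the case's left side at about 468 at the top, and they stand over the lever. Now I'll press slowly.

```bash
echo '[{"jaw": 0, "dz": 0.006}, {"jaw": 0, "dz": 0.006}, {"jaw": 0, "dz": 0.001}, {"jaw": 0, "dz": 0.001}, {"jaw": 0, "dz": 0.001}, {"jaw": 0, "dz": 0.001}]' | python3 steer.py|grep -E "pos|ft"
echo '[{"jaw": 0, "dz": 0.001}, {"jaw": 0, "dz": 0.001}, {"jaw": 0, "dz": 0.001}, {"jaw": 0, "dz": 0.001}]' | python3 steer.py|grep -E "pos|ft"
```

```text
tool_pos: [0.4555, -0.1566, 0.0706]
ft_force: [-0.3, -0.6, -0.3]
tool_pos: [0.4554, -0.1566, 0.0665]
ft_force: [0.7, 0.1, -0.1]
```

```bash
for i in 1 2 3; do echo '[{"jaw": 0, "dz": 0.001}, {"jaw": 0, "dz": 0.001}, {"jaw": 0, "dz": 0.001}]' | python3 steer.py|grep -E "pos|ft";done
```

```text
tool_pos: [0.4554, -0.1566, 0.0635]
ft_force: [-0.6, 0.1, -0.6]
tool_pos: [0.4554, -0.1566, 0.0604]
ft_force: [0.3, 1.1, 0.4]
tool_pos: [0.4554, -0.1566, 0.0574]
ft_force: [-0.1, -0.2, 0.6]
```

```bash
for i in 1 2 3 4; do echo '[{"jaw": 0, "dz": 0.001}, {"jaw": 0, "dz": 0.001}]' | python3 steer.py|grep -E "pos|ft";done
```

```text
tool_pos: [0.4554, -0.1566, 0.0555]
ft_force: [-0.0, 0.1, 0.1]
tool_pos: [0.4554, -0.1566, 0.0534]
ft_force: [-1.0, 0.7, -0.5]
tool_pos: [0.4554, -0.1565, 0.0515]
ft_force: [-0.3, 0.5, 0.8]
tool_pos: [0.4554, -0.1565, 0.0495]
ft_force: [-0.3, -0.1, 1.9]
```

```bash
for i in 1 2 3 4; do echo '[{"jaw": 0, "dz": 0.0006}, {"jaw": 0}]' | python3 steer.py|grep -E "pos|ft";done
```

```text
tool_pos: [0.4554, -0.1566, 0.0488]
ft_force: [-1.1, 0.7, -0.2]
tool_pos: [0.4554, -0.1566, 0.0483]
ft_force: [-0.7, -0.3, 0.2]
tool_pos: [0.4554, -0.1566, 0.0477]
ft_force: [-0.8, -0.1, 0.1]
tool_pos: [0.4554, -0.1566, 0.0471]
ft_force: [0.5, -0.4, 0.6]
```

```bash
for i in 1 2 3 4 5; do echo '[{"jaw": 0, "dz": 0.0006}, {"jaw": 0}]' | python3 steer.py|grep -E "pos|ft";done
```

```text
tool_pos: [0.4554, -0.1566, 0.0465]
ft_force: [0.1, 0.4, 0.1]
tool_pos: [0.4554, -0.1566, 0.0462]
ft_force: [-0.7, 0.1, 4.1]
tool_pos: [0.4553, -0.1566, 0.0459]
ft_force: [-3.0, 1.8, 7.6]
tool_pos: [0.455, -0.1567, 0.0455]
ft_force: [-3.6, -0.3, 10.5]
tool_pos: [0.4547, -0.1567, 0.0451]
ft_force: [-4.0, -0.2, 13.9]
```

The lever reached its stop at TCP 0.0463, 13.0 mm below the switch-top contact, exactly the home height. I'll lift off, confirm by measurement, and see what lies near the tail before gently undoing the yaw.

```bash
echo '[{"jaw": 0, "dz": -0.003}, {"jaw": 0, "dz": -0.012}, {"jaw": 0, "dz": -0.035}, {"jaw": 0, "dz": -0.03}, {"jaw": 0, "dz": -0.025}, {"jaw": 0}, {"jaw": 0}]' | python3 steer.py|grep -E "time|pos|ft"; python3 g.py w7
python3 -c "
from station import robot, imaging, ticket, probe_bus
from h import *
S=imaging.grab_frame('scene')
pickle.dump(S,open('s7.pkl','wb'))
print('tuft',onz(S,(264,241),0),onz(S,(276,247.5),0))
b=pickle.load(open('w7.pkl','rb'));print(b['tool'])
def box(f,lo=None):
    hsv=cv2.cvtColor(f['color'],cv2.COLOR_BGR2HSV);m=((hsv[...,0]<8)|(hsv[...,0]>172))&(hsv[...,1]>140)&(hsv[...,2]>50)
    n,l,s,c=cv2.connectedComponentsWithStats(m.astype('uint8'));i=1+s[1:,4].argmax();ys,xs=np.where(l==i);r=cv2.minAreaRect(np.c_[xs,ys].astype('float32'));return s[i],r
for n in('w5','w7'):
    f=pickle.load(open(n+'.pkl','rb'));print(n,box(f))
print('pred origin px w7',proj(b,[.4822,-.1378,.036]),'switch pred',proj(b,[.4836,-.1398,.040]))
"
```

```text
time_s: 16.58
tool_pos: [0.4561, -0.1569, 0.1502]
ft_force: [-0.2, 0.1, -0.4]
tuft [ 0.38227791 -0.04506542  0.        ] [ 0.42150158 -0.05707362  0.        ]
[ 0.45508282 -0.15651708  0.14883218]
w5 (array([ 253,   74,  140,   74, 5892], dtype=int32), ((322.5828552246094, 111.82369995117188), (58.14496994018555, 138.48391723632812), 82.25965881347656))
w7 (array([ 332,  159,   48,  109, 3623], dtype=int32), ((355.5, 213.0), (108.0, 47.0), 90.0))
pred origin px w7 [354.38203125 228.2411061 ] switch pred [356.23407893 231.79986975]
```

```bash
echo '[{"jaw": 0, "rz": 0.0637}, {"jaw": 0, "rz": 0.0637}, {"jaw": 0, "dx": 0.0325, "dy": -0.01}, {"jaw": 0, "dx": 0.0325, "dy": -0.0095}, {"jaw": 0, "dz": 0.04}, {"jaw": 0, "dz": 0.04}, {"jaw": 0, "dz": 0.03}, {"jaw": 0, "dz": 0.008}]' | python3 steer.py|grep -E "time|pos|rot|ft"
echo '[{"jaw": 0, "dy": 0.003}, {"jaw": 0, "dy": 0.002}, {"jaw": 0}]' | python3 steer.py|grep -E "time|pos|rot|ft"
```

```text
time_s: 17.35
tool_pos: [0.4314, -0.0903, 0.0263]
tool_rot: [-2.214, -2.215, 0.01]
ft_force: [0.3, 0.1, -0.7]
time_s: 17.6
tool_pos: [0.4429, -0.0921, 0.0323]
tool_rot: [2.22, 2.219, 0.003]
ft_force: [-0.2, -0.2, -0.1]
```

```bash
for i in 1 2 3 4; do echo '[{"jaw": 0, "dy": 0.001}, {"jaw": 0, "dy": 0.001}]' | python3 steer.py|grep -E "pos|ft";done
```

```text
tool_pos: [0.444, -0.0919, 0.0324]
ft_force: [0.2, -0.8, -0.2]
tool_pos: [0.4454, -0.0917, 0.0318]
ft_force: [0.6, 0.0, -0.6]
tool_pos: [0.4471, -0.0916, 0.0314]
ft_force: [-0.4, 0.3, 0.2]
tool_pos: [0.4482, -0.0915, 0.0311]
ft_force: [-2.8, -1.1, 1.9]
```

```bash
echo '[{"jaw": 0, "dy": 0.001}, {"jaw": 0, "dy": 0.001}, {"jaw": 0, "dy": 0.001}, {"jaw": 0, "dy": 0.001}]' | python3 steer.py|grep -E "pos|ft";echo '[{"jaw": 0, "dy": 0.001}, {"jaw": 0, "dy": 0.001}, {"jaw": 0, "dy": 0.001}, {"jaw": 0}]' | python3 steer.py|grep -E "pos|ft"
```

```text
tool_pos: [0.4531, -0.0915, 0.031]
ft_force: [-1.8, 0.8, -0.3]
tool_pos: [0.4564, -0.0917, 0.0311]
ft_force: [-0.5, -0.3, -1.0]
```

```bash
echo '[{"jaw": 0, "dy": -0.01}, {"jaw": 0, "dy": -0.01}, {"jaw": 0, "dz": -0.04}, {"jaw": 0, "dz": -0.04}, {"jaw": 0, "dx": -0.03, "dz": -0.04}, {"jaw": 0, "dx": -0.04}, {"jaw": 0, "dx": -0.03}, {"jaw": 0}]' | python3 steer.py|grep -E "time|pos|ft"; python3 g.py w8
python3 -c "
from h import *
for n in('w2','w3','w5','w7','w8'):
    f=pickle.load(open(n+'.pkl','rb'));h=cv2.cvtColor(f['color'],cv2.COLOR_BGR2HSV)
    m=((h[...,0]>17)&(h[...,0]<30)&(h[...,1]>130)&(h[...,2]>70)).astype('uint8');m[260:]=0
    m=cv2.morphologyEx(m,cv2.MORPH_CLOSE,np.ones((3,3)))
    k,l,s,c=cv2.connectedComponentsWithStats(m)
    print(n,[(onz(f,c[i],.037)[:2].round(4).tolist(),s[i,2:].tolist()) for i in range(1,k) if s[i,4]>35])
"
```

```text
time_s: 19.6
tool_pos: [0.4359, -0.1909, 0.1455]
ft_force: [-0.1, -0.4, -0.8]
w2 [([0.484, -0.1834], [8, 62, 173]), ([0.4893, 0.0978], [23, 13, 88]), ([0.4872, -0.1402], [19, 13, 230]), ([0.4865, -0.0986], [33, 9, 143]), ([0.4864, -0.1164], [10, 7, 47]), ([0.4104, -0.3629], [10, 10, 76])]
w3 [([0.5017, -0.1833], [4, 15, 39]), ([0.4938, -0.0764], [5, 28, 49]), ([0.4787, -0.1836], [6, 43, 120]), ([0.4881, 0.1], [24, 17, 116]), ([0.4871, -0.1333], [18, 13, 212]), ([0.4866, -0.0973], [38, 8, 160]), ([0.4865, -0.1167], [10, 7, 52]), ([0.4116, -0.3628], [10, 10, 76])]
w5 [([0.507, -0.1858], [6, 14, 37]), ([0.4837, -0.1898], [5, 43, 122]), ([0.4877, 0.101], [23, 18, 119]), ([0.4852, -0.1393], [18, 14, 212]), ([0.4816, -0.1222], [9, 8, 47]), ([0.4795, -0.1058], [29, 11, 124]), ([0.4114, -0.3628], [10, 9, 74])]
w7 [([0.483, -0.0809], [26, 3, 51]), ([0.4796, -0.1047], [7, 23, 87]), ([0.4852, -0.1401], [11, 16, 151])]
w8 [([0.4899, -0.0828], [30, 4, 60]), ([0.4687, -0.0848], [18, 6, 52]), ([0.4846, -0.0958], [7, 9, 38]), ([0.4861, -0.1079], [7, 24, 103]), ([0.4871, -0.123], [5, 10, 40]), ([0.4884, -0.1408], [12, 19, 191]), ([0.597, -0.1569], [10, 10, 81]), ([0.4808, -0.1906], [33, 4, 78])]
```

```bash
python3 -c "
from h import *
S=pickle.load(open('s7.pkl','rb'));D=pickle.load(open('f0.pkl','rb'))['side']
for n,p in dict(blue=(407,222),white=(430,208),tan=(331,149),spray=(373,148),pot=(352,161),g13=(366,185),green=(399,280)).items(): print(n,onz(S,p,0)[:2].round(3))
for n,p in dict(blue=(221,278),white=(190,255),tan=(300,405),spray=(228,398)).items(): print('side',n,onz(D,p,0)[:2].round(3))
f=pickle.load(open('w8.pkl','rb'));b,g,r=[f['color'][...,i].astype(int) for i in range(3)]
for n in('w3','w8'):
    f=pickle.load(open(n+'.pkl','rb'));b,g,r=[f['color'][...,i].astype(int) for i in range(3)]
    m=(g>r+15)&(g>b+10);m[260:]=0;k,l,s,c=cv2.connectedComponentsWithStats(m.astype('uint8'));print(n,[(c[i].round(1).tolist(),s[i,4],onz(f,c[i],.036)[:2].round(4)) for i in range(1,k) if s[i,4]>2][:6])
im=S['color'];g=cv2.cvtColor(im,cv2.COLOR_BGR2GRAY)[190:220,345:380];print(g[::2,::2])
"
```

```text
blue [0.757 0.119]
white [0.814 0.185]
tan [0.475 0.343]
spray [0.605 0.381]
pot [0.552 0.309]
g13 [0.615 0.224]
green [ 0.767 -0.072]
side blue [0.756 0.138]
side white [0.861 0.097]
side tan [0.461 0.373]
side spray [0.594 0.408]
w3 []
w8 []
[[210 210 210 209 209 208 198  82  32  51  32  40  32  33  49 181 206 207]
 [211 209 210 210 210 210 210  85  44  35  31  73 134 168 172 206 205 205]
 [210 209 210 208 210 210 210 203 135 174 205 197 202 209 207 206 206 206]
 [210 209 209 208 209 211 199 196 195 205 214 213 212 210 209 209 207 208]
 [207 207 207 208 210 209 174 136 134 148 187 203 212 212 212 211 211 211]
 [207 206 205 207 209 170 164 161 135 153 110 190 214 214 213 213 212 212]
 [208 206 206 207 191 114 121 155 187 188 131 133 183 204 212 213 213 213]
 [209 209 209 197 128 118 105 129  94 157 161 165 147 189 211 212 212 213]
 [211 210 210 142 119 124 105 146 113 119 129 162 130 200 211 212 212 213]
 [213 212 172 124 130 126 125 124 131 117 123 130 204 212 212 213 212 212]
 [214 214 214 199 156 115 139 143 123 100 121 197 211 212 212 212 212 212]
 [214 214 214 214 210 133 169 151 151 143 182 211 211 211 210 210 210 212]
 [214 214 214 213 213 214 206 166 173 187 213 212 212 212 210 210 209 210]
 [214 214 214 214 214 214 214 214 208 214 214 214 214 213 211 210 210 211]
 [214 214 214 214 214 214 214 214 214 214 214 214 214 207 212 211 211 211]]
```

```bash
echo '[{"jaw": 0, "dx": 0.0333, "dy": 0.0224, "dz": -0.002}, {"jaw": 0, "dx": 0.0333, "dy": 0.0224, "dz": -0.002}, {"jaw": 0, "dx": 0.0333, "dy": 0.0224, "dz": -0.002}, {"jaw": 0, "dx": 0.0333, "dy": 0.0224, "dz": -0.002}, {"jaw": 0, "dx": 0.0333, "dy": 0.0224, "dz": -0.002}, {"jaw": 0, "dx": 0.0333, "dy": 0.0224, "dz": -0.002}, {"jaw": 0, "dx": 0.0333, "dy": 0.0224, "dz": -0.002}, {"jaw": 0, "dx": 0.0333, "dy": 0.0224, "dz": -0.002}]' | python3 steer.py|grep -E "time|pos"; echo '[{"jaw": 0}, {"jaw": 0}, {"jaw": 0}]' | python3 steer.py|grep -E "time|pos|rot"; python3 g.py w9
cat > seg.py <<'E'
from h import *
S=pickle.load(open('s7.pkl','rb'));D=pickle.load(open('f0.pkl','rb'))['side'];W=pickle.load(open('w9.pkl','rb'))
print(W['tool'])
def seg(f,box,t,name):
    x0,y0,x1,y1=box;g=cv2.cvtColor(f['color'],cv2.COLOR_BGR2GRAY)[y0:y1,x0:x1]
    k,l,s,c=cv2.connectedComponentsWithStats((g<t).astype('uint8'))
    for i in range(1,k):
        if s[i,4]>60:
            ys,xs=np.where(l==i);r=cv2.minAreaRect(np.c_[xs+x0,ys+y0].astype('float32'))
            print(name,(c[i]+[x0,y0]).round(1),'area',s[i,4],'mean',g[l==i].mean().round(),'rect',np.round(r[0],1),np.round(r[1],1),'z.01',onz(f,r[0],.01).round(3))
seg(S,(345,197,378,216),190,'scene');seg(D,(260,280,296,305),170,'side')
px=proj(W,[.613,.139,.01]);print('pred',px)
x,y=px.astype(int);seg(W,(max(x-90,0),max(y-90,0),x+90,min(y+90,480)),185,'wrist')
cv2.imwrite('pics/w9c.png',W['color'])
E
python3 seg.py
```

```text
time_s: 20.32
tool_pos: [0.6143, 0.0825, 0.16]
time_s: 20.57
tool_pos: [0.6135, 0.08, 0.1596]
tool_rot: [-2.219, -2.221, 0.004]
[0.61351623 0.07932385 0.15987446]
scene [360.2 205.6] area 259 mean 141.0 rect [360.6 205.4] [15.8 18.4] z.01 [0.617 0.136 0.01 ]
side [277.8 292.7] area 389 mean 112.0 rect [277.5 291.8] [21.2 23.9] z.01 [0.613 0.139 0.01 ]
pred [320.1544409  172.98456315]
wrist [233.9  98. ] area 310 mean 87.0 rect [235.5 101.5] [39. 11.] z.01 [0.541 0.198 0.01 ]
wrist [321.3  97.1] area 1892 mean 89.0 rect [322.   89.4] [51.7 57. ] z.01 [0.614 0.208 0.01 ]
wrist [306.9 218.4] area 11848 mean 144.0 rect [314.5 202.5] [169. 117.] z.01 [0.608 0.113 0.01 ]
```

Two views agree on the comb centre at (0.615, 0.138), and the black comb is about 7 cm beyond. I'll move above it with the fingertips at z ≈ 0.040.

```bash
echo '[{"jaw": 0, "dx": 0.029, "dy": 0.0015}, {"jaw": 0, "dx": 0.029}, {"jaw": 0, "dz": 0.03}, {"jaw": 0, "dz": 0.03}, {"jaw": 0, "dz": 0.02}, {"jaw": 0, "dz": 0.012}, {"jaw": 0, "dz": 0.006}, {"jaw": 0, "dz": 0.003}]' | python3 steer.py|grep -E "time|pos|ft"
echo '[{"jaw": 0}, {"jaw": 0}, {"jaw": 0}, {"jaw": 0}, {"jaw": 0}, {"jaw": 0}, {"jaw": 0}, {"jaw": 0}]' | python3 steer.py|grep -E "time|pos|rot|ft"
```

```text
time_s: 21.28
tool_pos: [0.6163, 0.1368, 0.0592]
ft_force: [0.4, 0.2, -0.1]
time_s: 21.95
tool_pos: [0.6167, 0.1378, 0.0595]
tool_rot: [2.222, 2.221, 0.0]
ft_force: [-0.3, -0.1, -0.6]
```

```bash
for i in 1 2 3; do echo '[{"jaw": 0}, {"jaw": 0}, {"jaw": 0}, {"jaw": 0}, {"jaw": 0}, {"jaw": 0}, {"jaw": 0}, {"jaw": 0}]' | python3 steer.py|grep -E "time|pos|ft";done
python3 -c "
from h import *
for n,c,y in(('w3',(.4864,-.1333),.7),('w8',(.4884,-.1408),4)):
    f=pickle.load(open(n+'.pkl','rb'));a=np.radians(y);u=np.array([-np.sin(a),np.cos(a)]);t=np.arange(-24,17,1)/1000
    w=np.array([-u[1],u[0]]);prof=[]
    for k in t:
        q=np.array([proj(f,[*(np.array(c)+k*u+j*w),.038]) for j in(-.002,0,.002)])
        v=cv2.remap(f['color'],q[:,0].astype('float32')[None],q[:,1].astype('float32')[None],1)[0].mean(0);prof.append('%d:%d/%d/%d'%(k*1000,*v[::-1]))
    print(n,' '.join(prof))
"
```

```text
time_s: 22.62
tool_pos: [0.6167, 0.1378, 0.0595]
ft_force: [0.8, 0.3, -0.3]
time_s: 23.28
tool_pos: [0.6167, 0.1378, 0.0595]
ft_force: [-0.1, -0.0, 0.4]
time_s: 23.95
tool_pos: [0.6167, 0.1378, 0.0595]
ft_force: [-0.3, -0.9, 0.3]
w3 -24:145/87/64 -23:139/90/63 -22:148/76/61 -21:140/72/63 -20:104/73/65 -19:80/74/67 -18:85/79/70 -17:88/79/71 -16:88/80/71 -15:90/81/72 -14:90/81/74 -13:90/80/72 -12:85/77/68 -11:81/73/66 -10:81/75/66 -9:84/77/69 -8:92/81/71 -7:154/123/73 -6:231/186/85 -5:244/202/88 -4:196/152/71 -3:141/111/56 -2:122/96/49 -1:127/99/51 0:150/116/56 1:204/156/70 2:238/193/84 3:227/179/81 4:241/200/87 5:243/201/87 6:179/140/71 7:84/71/57 8:72/64/58 9:89/64/58 10:130/65/58 11:158/59/55 12:173/82/57 13:213/144/70 14:231/176/80 15:223/167/75 16:221/164/76
w8 -24:87/49/41 -23:83/56/43 -22:85/54/43 -21:88/50/42 -20:78/48/43 -19:62/48/44 -18:56/49/45 -17:63/55/49 -16:79/72/64 -15:89/81/72 -14:91/82/73 -13:90/81/71 -12:89/80/72 -11:85/77/69 -10:84/76/68 -9:84/76/68 -8:86/77/69 -7:108/90/66 -6:186/144/73 -5:238/193/87 -4:228/180/81 -3:217/168/75 -2:226/178/80 -1:211/164/75 0:224/176/80 1:208/161/74 2:213/165/76 3:201/155/72 4:149/115/56 5:183/141/64 6:192/147/67 7:124/98/61 8:73/65/56 9:72/65/59 10:93/62/57 11:135/55/51 12:158/56/52 13:173/85/55 14:210/139/70 15:216/152/70 16:216/153/73
```

```bash
python3 -c "
from station import robot, imaging, ticket, probe_bus
print(ticket.sign_off())"
```

```text
the job is handed in; nothing more can be done
None
```

The switch is fully off, the lever reached its home stop, and the arm held still just above the clear comb for over two seconds before hand-in, but the clipper did not stay exactly where it lay: my first lever press caught the lever's end and turned it about 7°, and after I pushed its tail back gently it still lies about 7 mm and 3–4° off (estimated, the lever not re-checked after that push), and the final lever press peaked near 14 N.

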